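# Set the bench magnifier over the watch and lock it

### The arm

A 7-joint arm with a two-finger parallel gripper is mounted at the origin on the work surface. World frame = base frame: x ahead of the robot, y to its left, z up, the work surface at z = 0. Lengths are in m, angles in rad, forces in N, time in s.
With the tool pointing down it reaches from about 0.4 to 0.85 m from the base axis. Payload 4.5 kg.
Tool frame: the origin (TCP) lies midway between the tips of the shut fingers; the grasp point (between the pads) lies behind it (hold_point_z is the x of the grasp point in the tool frame, in m); x points along the fingers, y is the direction in which the jaws open and shut, and the axes are right-handed (so a half turn about x gives the same grasp; the last joint's range is limited). The gripper opens to 85 mm and grips with 20 to 120 N. Pads are 22 mm wide; open, the fingers measure 114 mm over their backs; the gripper's body (76 mm by 85 mm) begins 54 mm behind the grasp point. The pads swing forward as they close: fully open they stand 13 mm farther back than shut.
Start: joints at [1.33, 0.689, -0.195, 1.565, 0.157, 0.902, -0.215], TCP at [0.17, -0.602, 0.231] pointing down, gripper open.
Joint ranges: [-3.01, 3.01], [-0.46, 2.08], [-1.47, 1.51], [0.13, 2.56], [-1, 4.14], [0.04, 2.09], [-2.66, 2.66]. Speed limits (rad/s): [2.57, 2.57, 3.14, 3.14, 3.14, 3.14, 3.14].

### API

Orientations are given as a rotation vector (axis times angle).
In Python, from workcell import get_obs, camera, get_calibration, finish_job, hold_point_z gives the robot as it stands.
- The arm moves only by the tool move_arm, never from a script. Its argument "motion" is a list of rows, each a list of 7 numbers: the turn, a rotation vector about the tool's x, y, z in degrees, then the shift along the tool's x, y, z in m, then the finger opening in m, from 0 to 0.0854. A call has 1 to 10 rows; each row shifts and turns the pose as measured when the row begins, along the tool's axes as they then stand; what a row does not reach is not made up. A row lasts 1/8 s, in which the tool goes at most 62.5 mm and 10.7 degrees, less where a joint would pass 70% of its speed; a pose out of reach is approached as far as the arm can. A call is refused whole if a number of a shift passes 0.0625 or a number of a turn 10.7, either way. A call with a gripper value outside its range is refused whole. The fingers move at their own pace and stop on an object; the grip force is fixed at half the most. Time passes only in rows, so rows that do not move let the fingers close. It gives the time, the measured TCP pose, the force and the opening at its end, in the units of the state.
- get_obs(): the state, without advancing time (a new reading comes with each control period).
- camera(name): name is "side" or "top" or "wrist"; returns (picture, depth): 480x640x3 uint8, blue, green, red; 480x640 float32, m along the optical axis (not along the pixel's ray), 0 where there is no reading.
- get_calibration(name): a dict with "fovy" (degrees; the focal length in pixels is half the picture's height over the tangent of half this angle, whatever the lens; pixels are square), "cx", "cy" (the principal point, pixels), "R" (3x3) and "t" (3): a world point X has camera coordinates R X + t; the wrist camera has in their place "tool_from_camera" (4x4, takes a point from camera to tool coordinates, whose origin is the TCP and whose axes are the tool frame's). Camera axes: x right, y down, z forward; pixel columns grow to the right and rows downward; lengths in m; the calibration is good to about 2 mm. A picture is of the moment at which its call begins: read the wrist's pose just before it. get_calibration takes no time and is no camera call.
- finish_job(): hands the job in, once; it reports no verdict.
The state is a dict: "clock": time; "joints": joint angles; "qvel": joint speeds; "tau": joint torques, N m; "position": TCP position; "tcp_rot": TCP orientation; "wrist_force": force on the tool from outside, world axes, zero at the start; "torque": the same for the moment, N m; "grip_width": finger opening in m.
Only numpy, scipy, OpenCV 4.12 (cv2) and the standard library are available. Lean on these libraries where they do the work, as an engineer would, in place of code of your own. Each camera call takes 0.05 s, during which the arm holds its last target. There are 200 camera calls.

### The job

Hang the magnifier on the rail by lowering its hanger over the rail's narrow neck, slide it along until its lens is straight above the watch in the round wooden holder, then take the locking pin (the one with the slim straight handle) from the tool block and push it fully home through the hanger's hole and the rail's hole. Let go of everything and leave the other tools, bottles and parts on the bench where they are.

Things in the scene. Friction and masses are not known exactly. Their poses are not given: they have to be found in the camera images.
- rail: Level aluminium bar on two steel posts, fixed. Origin on the table under its middle; y along the bar, x across it, z up. Bar y -190 to 190 mm, flat top at z = 140, 8 thick, 30 wide, but only 12 wide at the neck, y -150 to -90. Three through holes, 10.5 mm diameter, on its centre line at y = -10, 65, 140. Posts under it at y = -172 and 172, 20 mm across, feet 60 x 36 x 12.
- magnifier_tab (a point): Magnifier on its loose steel hanger (about 160 g): centre of the upright grip tab on the hanger's top plate. Tab 10 mm thick (x), 24 wide (y), 40 tall; its foot is the plate's top, 20 mm below this point. Hanger axes: when hung, y as the rail's y, z up, lens on the -x side. It starts resting on the park stand, nothing holding it down.
- magnifier_hole (a point): Centre of the round 10.5 mm hole through the hanger's top plate, at the plate's underside; same axes as the tab. In hanger axes 40 mm to +y of the tab's centre and 25 mm below it. Hung, this point lies at the height of the bar's top.
- magnifier_lens (a point): Centre of the level round lens (54 mm diameter, 8 mm thick) carried in front of the hanger. In hanger axes 57 mm to -x and 20 mm to +y of the tab's centre and 59 mm below it.
- watch_top (a point): Top centre of the watch in its fixed round wooden holder (54 mm across, 34 mm high with its two jaws); point 32 mm above the table. It stands 57 mm to the rail's -x of the bar's centre line at rail y = -30, 45 or 120 mm, a steel block and a parts tray in the other two places; with the lens straight above it the hanger's hole lies on a hole of the rail.
- lock_pin_grip (a point): Locking pin (loose, steel, about 60 g): slim straight handle 14 mm in diameter; point on its axis 26 mm above the underside of its collar. z up. Handle top 22 mm above this point. Collar 20 mm wide, 4 thick; below it an 8 mm shank 36 long, the last 6 tapered. Starts upright in one of the tool block's holes, collar on the block's top, 45 mm above the table.
- lock_pin_tip (a point): Centre of the lower end of the locking pin's shank, 62 mm below its grip point.
- lock_pin: The locking pin's body; origin on its axis at the shoulder's underside.
- magnifier: The hanger: origin at the middle of its plate's underside (tab centre is 20 mm to -y, 25 up). Plate 50 (x) x 70 (y) x 5 mm; legs down at its x edges, 38 mm apart inside, rear 19 long, front (-x) 37. Inward lips 14 to 19 mm below, 30 long about y = 0, 22 mm gap: they pass down only at the rail's neck; on the wide bar the hanger slides with 6 mm play in height, 4 to each side.
- tool_block: Pale wooden block 55 (x) x 160 (y) x 45 mm with three holes 53 mm apart along its y, holding pin, punch and awl. Fixed; origin under its centre.
- park_stand: Dark wooden stand (fixed) on which the magnifier starts: bar 14 mm wide (x), 90 mm long (y), top 110 mm above the table, on a 90 x 90 x 14 mm foot; the hanger lifts straight up off it. Origin under its centre.
- punch_grip (a point): Short steel punch in the tool block, with a mushroom cap 29 mm wide, 26 mm above the block; point 13 mm above the block. Not needed.
- awl_grip (a point): Awl with pear-shaped wooden handle (26 mm wide, 52 mm above the block) in the tool block; point 26 mm above the block. Not needed.
- jar_mid (a point): Small glass jar, 42 mm across, 55 mm high; its centre.
- oiler_mid (a point): Small amber oil bottle, 26 mm across, 60 mm high; its centre.
- screwdriver_mid (a point): Screwdriver lying on the table, 130 mm long; a point near its middle, its own x along the shaft.
- gear_mid (a point): Brass wheel, 42 mm across, lying flat, 12 mm high at its hub; its centre.
- weight_mid (a point): Brass clock weight, 36 mm across, 66 mm high, standing; its centre.
- loupe_cup_mid (a point): Black eyeglass cup, 40 mm across, 28 mm high; its centre.
There are look-alikes about, which are no part of the job. Leave any orange or red look-alike of the magnifier alone. Leave any blue look-alike of the lock_pin alone.

How it is judged:
By the outcome, as a careful person would: the job done as asked, in the order asked, and still so for the second after the job is handed in, with the robot touching nothing.
It also fails if it takes over 64 s, if anything falls off the work surface, if the arm or the gripper's body presses on something with over 40 N, if the wrist force passes 120 N, or if a joint passes its speed limit or range.

## Working session

There is one attempt and no reset: what is moved stays moved. The work goes in short steps, Python scripts to look and compute and a tool call to move; the robot and the scene stay as the last step left them, time stands still between calls to the robot, and variables do not carry over. Pictures are saved under pics/ and viewed, about 8 in all and at most 12, crops included, and the job is handed in when it is done.

Besides the shell and the picture viewer there is one more tool, called as a command line: name --pt "numbers of a row" for each row, then --argument value for the rest. move_arm: Moves the arm, as the interface text tells. Its arguments: {"type":"object","properties":{"motion":{"type":"array"}},"required":["motion"]}

```bash
mkdir -p pics; ls; python3 - <<'E'
from workcell import *
import cv2, numpy as np
o=get_obs(); print(o); print(hold_point_z if not callable(hold_point_z) else hold_point_z())
for n in ("top","side"):
    im,d=camera(n); cv2.imwrite(f"pics/{n}0.png",im); np.save(f"pics/{n}0.npy",d); print(n,get_calibration(n))
print(get_calibration("wrist"))
E
```

```text
pics
{'clock': 0.0, 'joints': array([ 1.32981504,  0.69000256, -0.1944817 ,  1.56638239,  0.15730288,
        0.90253442, -0.21507464]), 'qvel': array([-0.00193405, -0.00071961, -0.00027186, -0.00018667, -0.00064161,
        0.00165322, -0.00164262]), 'tau': array([-6.53419556e-04, -5.39590502e+01, -1.26648065e+00, -1.58540493e+01,
        9.10653529e-03,  9.58575314e-03, -3.02472961e-05]), 'position': array([ 0.16932947, -0.60091583,  0.23046145]), 'tcp_rot': array([ 2.07468255,  0.28898537, -2.07558479]), 'wrist_force': array([ 0.43334197, -0.73545668,  0.12991696]), 'torque': array([ 0.00133281,  0.00842678, -0.03429273]), 'grip_width': 0.08530717859680553}
-0.0187
top {'fovy': 56.837018236613645, 'cx': 312.1272838115027, 'cy': 245.1220631810143, 'R': array([[-0.0096497 , -0.99979493, -0.01780374],
       [-0.99684911,  0.01102007, -0.07855192],
       [ 0.07873201,  0.01698964, -0.99675103]]), 't': array([0.03986612, 0.54997579, 0.98624979])}
side {'fovy': 57.99913509265446, 'cx': 323.7515093702837, 'cy': 239.25687445825264, 'R': array([[ 0.99291768, -0.11682765, -0.02158173],
       [-0.08243374, -0.54667104, -0.83327994],
       [ 0.08555203,  0.82915745, -0.55242988]]), 't': array([-0.51169932,  0.14350206,  1.15597185])}
{'fovy': 61.09139753892646, 'cx': 320.20278767895707, 'cy': 244.54000088785634, 'tool_from_camera': array([[ 8.19049608e-04, -3.07575268e-01,  9.51523402e-01,
        -1.42403785e-01],
       [ 9.99999510e-01,  7.80870876e-04, -6.08364058e-04,
        -9.51371626e-04],
       [-5.55899174e-04,  9.51523434e-01,  3.07575757e-01,
        -7.82576903e-02],
       [ 0.00000000e+00,  0.00000000e+00,  0.00000000e+00,
         1.00000000e+00]])}
```

View pics/top0.png

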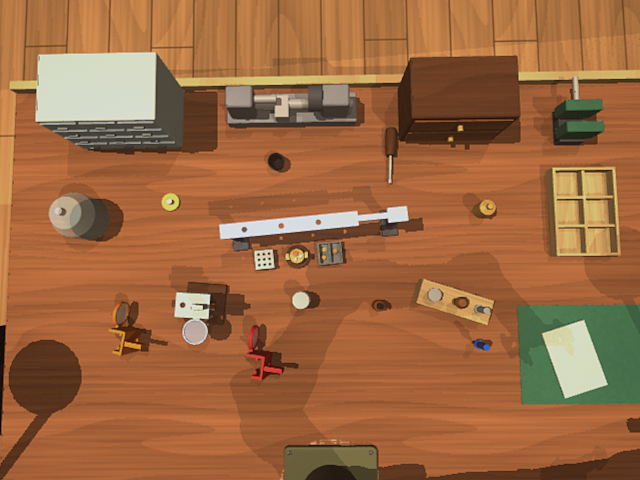

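View pics/side0.png

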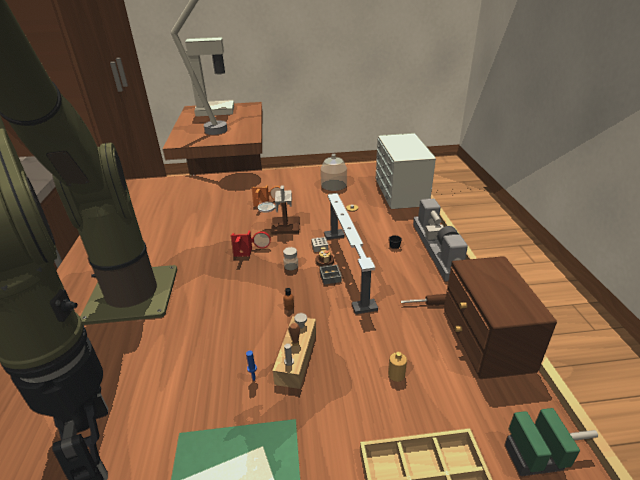

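```bash
cat > h.py <<'E'
import numpy as np, cv2
from workcell import *
from scipy.spatial.transform import Rotation as Ro
def K(c): return 240/np.tan(np.radians(c["fovy"])/2)
def pose():
    o=get_obs(); return np.array(o["position"]),Ro.from_rotvec(o["tcp_rot"]).as_matrix(),o
def grab(n):
    """picture, depth, world point map, projector"""
    c=get_calibration(n); p,R,_=pose(); im,d=camera(n); f=K(c)
    if n=="wrist":
        T=c["tool_from_camera"]; Rw=R@T[:3,:3]; tw=R@T[:3,3]+p
    else: Rw=c["R"].T; tw=-Rw@c["t"]
    v,u=np.mgrid[:480,:640]
    P=np.stack([(u-c["cx"])/f*d,(v-c["cy"])/f*d,d],-1)@Rw.T+tw
    P[d==0]=np.nan
    def proj(X):
        q=(np.asarray(X)-tw)@Rw; return np.stack([q[...,0]/q[...,2]*f+c["cx"],q[...,1]/q[...,2]*f+c["cy"]],-1)
    return im,d,P,proj
E
python3 - <<'E'
from h import *
im,d,P,_=grab("top"); np.save("pics/P.npy",P)
def rect(m,name):
    pts=P[m].astype(np.float32)
    if len(pts)<5: print(name,len(pts));return
    r=cv2.minAreaRect(pts[:,:2]); print(name,len(pts),"c",np.round(r[0],4),"sz",np.round(r[1],4),"ang",round(r[2],2),"zmed",round(float(np.median(pts[:,2])),4),"mean",pts.mean(0).round(4))
v,u=np.mgrid[:480,:640]
def box(a,b,c,e): return (u>a)&(u<b)&(v>c)&(v<e)
Z=P[...,2]
rect(box(205,420,195,250)&(Z>.125)&(Z<.16),"rail")
rect(box(170,232,280,325)&(Z>.10)&(Z<.14),"plate")
rect(box(170,232,280,325)&(Z>.145),"tab")
rect(box(175,215,315,350)&(Z>.03)&(Z<.11),"lens")
rect(box(284,312,245,268)&(Z>.02)&(Z<.05),"watch")
rect(box(410,500,275,328)&(Z>.038)&(Z<.052),"block")
rect(box(465,500,295,328)&(Z>.06),"pin")
rect(box(410,500,275,328)&(Z>.02),"allblock")
a=cv2.resize(im[270:355,100:300],None,fx=4,fy=4,interpolation=cv2.INTER_CUBIC)
b=cv2.resize(im[270:355,400:500],None,fx=4,fy=4,interpolation=cv2.INTER_CUBIC)
cv2.imwrite("pics/crop1.png",cv2.resize(np.hstack([a[:, :400],b]),None,fx=1,fy=1))
E
```

```text
Traceback (most recent call last):
cv2.error: OpenCV(4.12.0) /io/opencv/modules/imgproc/src/convhull.cpp:143: error: (-215:Assertion failed) total >= 0 && (depth == CV_32F || depth == CV_32S) in function 'convexHull'
```

```bash
python3 - <<'E'
from h import *
im,d,P,_=grab("top"); np.save("pics/P.npy",P)
def rect(m,name):
    pts=np.ascontiguousarray(P[m]).astype(np.float32)
    if len(pts)<5: print(name,len(pts));return
    r=cv2.minAreaRect(np.ascontiguousarray(pts[:,:2])); print(name,len(pts),"c",np.round(r[0],4),"sz",np.round(r[1],4),"ang",round(r[2],2),"zmed",round(float(np.median(pts[:,2])),4),"mean",pts.mean(0).round(4))
v,u=np.mgrid[:480,:640]
def box(a,b,c,e): return (u>a)&(u<b)&(v>c)&(v<e)
Z=P[...,2]
rect(box(205,420,195,250)&(Z>.125)&(Z<.16),"rail")
rect(box(170,232,280,325)&(Z>.10)&(Z<.14),"plate")
rect(box(170,232,280,325)&(Z>.145),"tab")
rect(box(175,215,315,350)&(Z>.03)&(Z<.11),"lens")
rect(box(284,312,245,268)&(Z>.02)&(Z<.05),"watch")
rect(box(410,500,275,328)&(Z>.038)&(Z<.052),"block")
rect(box(465,500,295,328)&(Z>.06),"pin")
rect(box(410,500,275,328)&(Z>.02),"allblock")
a=cv2.resize(im[270:355,165:265],None,fx=4,fy=4,interpolation=cv2.INTER_CUBIC)
b=cv2.resize(im[270:355,400:500],None,fx=4,fy=4,interpolation=cv2.INTER_CUBIC)
cv2.imwrite("pics/crop1.png",np.hstack([a,b]))
E
```

```text
rail 2554 c [0.5866 0.0289] sz [0.0308 0.3801] ang 4.98 zmed 0.1404 mean [0.5852 0.0394 0.1403]
plate 854 c [0.4216 0.2789] sz [0.0896 0.0502] ang 85.89 zmed 0.1149 mean [0.4219 0.2793 0.1149]
tab 67 c [0.4198 0.2592] sz [0.0237 0.0098] ang 89.25 zmed 0.155 mean [0.4204 0.2585 0.155 ]
lens 531 c [0.3672 0.276 ] sz [0.0551 0.0675] ang 8.45 zmed 0.0785 mean [0.3652 0.2826 0.0785]
watch 244 c [0.5257 0.0682] sz [0.0496 0.0319] ang 88.62 zmed 0.0309 mean [0.5254 0.0686 0.0306]
block 1517 c [ 0.421 -0.278] sz [0.1615 0.0551] ang 72.08 zmed 0.0455 mean [ 0.4208 -0.2772  0.0455]
pin 82 c [ 0.4124 -0.3086] sz [0.0546 0.0141] ang 67.52 zmed 0.0917 mean [ 0.4078 -0.3196  0.0864]
allblock 1932 c [ 0.421  -0.2777] sz [0.162  0.0551] ang 72.08 zmed 0.046 mean [ 0.4219 -0.2733  0.0518]
```

View pics/crop1.png

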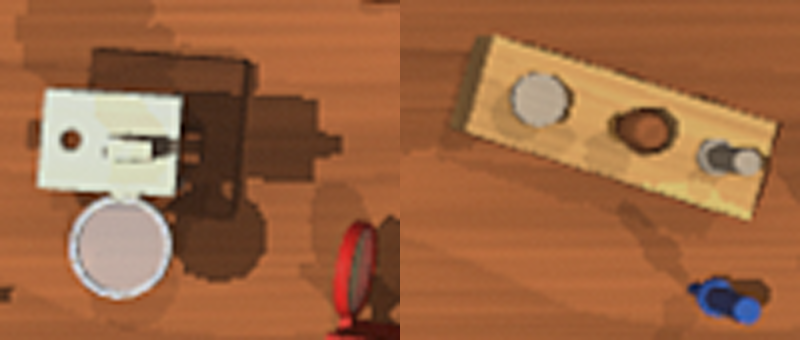

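```bash
cat >> h.py <<'E'
def plan(target,yaw):
    """tool pointing down, tool y at angle yaw (mod pi); prints remaining turn (tool axes, deg) and shift (tool axes now / after turn, mm)"""
    p,R,o=pose(); best=None
    for k in (0,np.pi):
        c,s=np.cos(yaw+k),np.sin(yaw+k)
        G=np.array([[0,0,-1],[c,s,0],[s,-c,0]]).T
        rv=np.degrees(Ro.from_matrix(R.T@G).as_rotvec())
        if best is None or np.linalg.norm(rv)<np.linalg.norm(best[0]): best=(rv,G,k)
    rv,G,k=best; D=np.array(target)-p
    print("turn",rv.round(2),"shift_now mm",(R.T@D*1e3).round(1),"after turn",(G.T@D*1e3).round(1),"pos",p.round(4),"k",round(k,1),"q7",o["joints"][6].round(2),"t",round(o["clock"],2))
E
python3 - <<'E'
from h import *
P=np.load("pics/P.npy"); Z=P[...,2]
v,u=np.mgrid[:480,:640]
m=(u>170)&(u<232)&(v>280)&(v<325)&(Z>.112)&(Z<.118)
r=cv2.minAreaRect(P[m][:,:2].astype(np.float32).copy()); print(r)
m=(u>205)&(u<420)&(v>195)&(v<250)&(Z>.134)&(Z<.146)
r=cv2.minAreaRect(P[m][:,:2].astype(np.float32).copy()); print(r)
print(pose()[1].round(3))
a=np.radians(-4.1)
plan([.420,.259,.20],a)
E
```

```text
((0.4214455783367157, 0.2774018943309784), (0.08569642156362534, 0.05024048686027527), 85.8858413696289)
((0.5866178870201111, 0.028919145464897156), (0.030785974115133286, 0.3801383376121521), 4.9817705154418945)
[[-0.     0.271 -0.962]
 [ 0.001 -0.962 -0.271]
 [-1.    -0.001  0.   ]]
turn [-7.015e+01 -4.000e-02  6.000e-02] shift_now mm [  31.6 -759.9 -474.6] after turn [  30.8  188.4 -875.9] pos [ 0.1695 -0.6012  0.2308] k 0 q7 -0.22 t 0.2
```

move_arm --pt "0 0 0 -0.0045 -0.033 -0.047 0.085" --pt "0 0 0 -0.0045 -0.033 -0.047 0.085" --pt "0 0 0 -0.0045 -0.033 -0.047 0.085" --pt "0 0 0 -0.0045 -0.033 -0.047 0.085" --pt "0 0 0 -0.0045 -0.033 -0.047 0.085" --pt "0 0 0 -0.0045 -0.033 -0.047 0.085" --pt "0 0 0 -0.0045 -0.033 -0.047 0.085" --pt "0 0 0 -0.0045 -0.033 -0.047 0.085" --pt "0 0 0 -0.0045 -0.033 -0.047 0.085"

```text
clock: 1.32
position: [0.5036, -0.1952, 0.2702]
tcp_rot: [2.079, 0.273, -2.082]
wrist_force: [1.7, 0.1, -0.1]
grip_width: 0.0852
```

move_arm --pt "-10 0 0 0 0 0 0.085" --pt "-10 0 0 0 0 0 0.085" --pt "-10 0 0 0 0 0 0.085" --pt "-10 0 0 0 0 0 0.085" --pt "-10 0 0 0 0 0 0.085" --pt "-10 0 0 0 0 0 0.085" --pt "-10 0 0 0 0 0 0.085"

```text
clock: 2.2
position: [0.5077, -0.1865, 0.2698]
tcp_rot: [1.235, 1.194, -1.234]
wrist_force: [-0.9, -0.4, 0.1]
grip_width: 0.0847
```

```bash
python3 - <<'E'
from h import *
plan([.420,.259,.20],np.radians(-4.1))
E
```

```text
turn [ 2.13 -0.06  0.01] shift_now mm [  70.3 -102.9 -442.2] after turn [  69.8 -119.3 -438.1] pos [ 0.5077 -0.1865  0.2698] k 0 q7 -0.12 t 2.2
```

move_arm --pt "2.1 0 0 0 0 0 0.085" --pt "0 0 0 0.005 -0.0149 -0.0547 0.085" --pt "0 0 0 0.005 -0.0149 -0.0547 0.085" --pt "0 0 0 0.005 -0.0149 -0.0547 0.085" --pt "0 0 0 0.005 -0.0149 -0.0547 0.085" --pt "0 0 0 0.005 -0.0149 -0.0547 0.085" --pt "0 0 0 0.005 -0.0149 -0.0547 0.085" --pt "0 0 0 0.005 -0.0149 -0.0547 0.085" --pt "0 0 0 0.005 -0.0149 -0.0547 0.085" --pt "0 0 0 0 0 0 0.085"

```text
clock: 3.45
position: [0.432, 0.274, 0.2291]
tcp_rot: [1.309, 1.145, -1.296]
wrist_force: [0.1, -0.5, -0.8]
grip_width: 0.0853
```

```bash
python3 - <<'E'
from h import *
im,d,P,_=grab("wrist"); cv2.imwrite("pics/w1.png",im)
Z=P[...,2]
for lo,hi,n in ((.145,.165,"tabtop"),(.108,.122,"plate")):
    m=(Z>lo)&(Z<hi)&(abs(P[...,0]-.42)<.04)&(abs(P[...,1]-.28)<.06)
    q=P[m]; r=cv2.minAreaRect(q[:,:2].astype(np.float32).copy()); print(n,len(q),r,np.median(q[:,2]))
plan([.420,.259,.15],np.radians(-4.1))
E
```

```text
tabtop 765 ((0.42005476355552673, 0.26209142804145813), (0.024689551442861557, 0.010051319375634193), 86.1127700805664) 0.15443828964997133
plate 7646 ((0.42132124304771423, 0.2816627621650696), (0.0899830311536789, 0.05014597252011299), 86.14515686035156) 0.11466905434165031
turn [-3.44 -0.08 -0.35] shift_now mm [ 78.8 -11.7  13.2] after turn [ 78.9 -12.   12.4] pos [0.4329 0.2705 0.2289] k 0 q7 -1.15 t 3.5
```

View pics/w1.png

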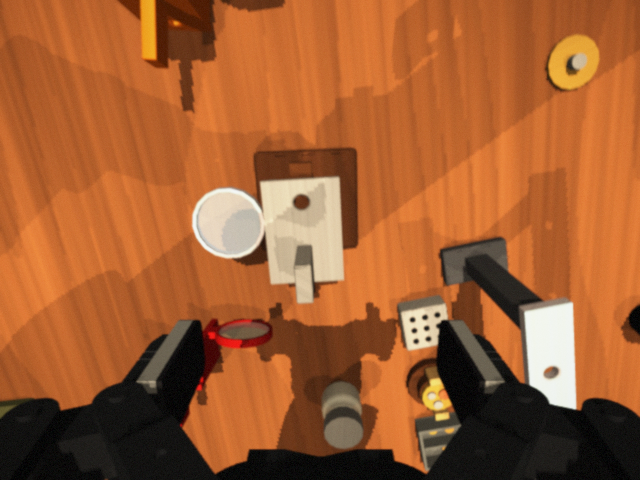

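```bash
python3 - <<'E'
from h import *
plan([.420,.2605,.122],np.radians(-3.9))
E
```

```text
turn [-3.64 -0.08 -0.35] shift_now mm [106.8 -12.1  11.8] after turn [106.9 -12.2  10.9] pos [0.4329 0.2705 0.2289] k 0 q7 -1.15 t 3.5
```

move_arm --pt "-3.6 0 -0.3 0 -0.012 0.011 0.06" --pt "0 0 0 0.03 0 0 0.05" --pt "0 0 0 0.03 0 0 0.05" --pt "0 0 0 0.02 0 0 0.05" --pt "0 0 0 0 0 0 0.05"

```text
clock: 4.12
position: [0.423, 0.2515, 0.1475]
tcp_rot: [1.276, 1.156, -1.278]
wrist_force: [-0.8, -0.3, 0.4]
grip_width: 0.0501
```

```bash
python3 - <<'E'
from h import *
plan([.420,.2605,.122],np.radians(-3.9))
E
```

```text
turn [-1.51  0.31 -0.26] shift_now mm [25.5 -4.  -8.8] after turn [25.5 -3.6 -8.7] pos [0.423  0.2515 0.1475] k 0 q7 -1.22 t 4.12
```

move_arm --pt "-1.5 0.3 -0.3 0 -0.0037 -0.0088 0.05" --pt "0 0 0 0.0 0 0 0.05" --pt "0 0 0 0.015 0 0 0.05" --pt "0 0 0 0 0 0 0.05"

```text
clock: 4.62
position: [0.4223, 0.2612, 0.1354]
tcp_rot: [1.266, 1.174, -1.257]
wrist_force: [0.5, 0.2, -0.3]
grip_width: 0.0499
```

```bash
python3 - <<'E'
from h import *
plan([.420,.2605,.122],np.radians(-3.9))
E
```

```text
turn [-0.21 -0.19 -0.22] shift_now mm [13.3 -2.3  0.9] after turn [13.4 -2.3  0.8] pos [0.4223 0.2612 0.1354] k 0 q7 -1.22 t 4.62
```

move_arm --pt "0 0 0 0.013 -0.0025 0.0008 0.05" --pt "0 0 0 0.0 0 0 0.05" --pt "0 0 0 0 0 0 0.0" --pt "0 0 0 0 0 0 0.0" --pt "0 0 0 0 0 0 0.0" --pt "0 0 0 0 0 0 0.0" --pt "0 0 0 0 0 0 0.0"

```text
clock: 5.5
position: [0.4218, 0.2616, 0.1255]
tcp_rot: [1.271, 1.172, -1.254]
wrist_force: [-0.9, 0.1, -1.0]
grip_width: 0.0092
```

```bash
python3 - <<'E'
from h import *
plan([.420,.2605,.122],np.radians(-3.9))
E
```

```text
turn [-0.29 -0.37 -0.46] shift_now mm [ 3.5 -1.7  1.2] after turn [ 3.5 -1.7  1.2] pos [0.4218 0.2616 0.1255] k 0 q7 -1.24 t 5.5
```

move_arm --pt "0 0 0 -0.02 0 0 0.0" --pt "0 0 0 -0.035 0 0 0.0" --pt "0 0 0 -0.035 0 0 0.0" --pt "-4.5 0 0 -0.01 0 0 0.0" --pt "-4.5 0 0 0 0 0 0.0" --pt "0 0 0 0 0 0 0.0"

```text
clock: 6.25
position: [0.4198, 0.2597, 0.2276]
tcp_rot: [1.149, 1.247, -1.139]
wrist_force: [0.6, 0.5, -2.1]
grip_width: 0.0094
```

```bash
python3 - <<'E'
from h import *
plan([.5988,-.1106,.215],np.radians(5))
im,d,P,pr=grab("wrist"); cv2.imwrite("pics/w2.png",im)
p,R,_=pose(); L=(P-p)@R
m=(L[...,0]>0.003)&(L[...,0]<.02)&(abs(L[...,1])<.04)&(abs(L[...,2])<.09)
q=L[m]; print(len(q), cv2.minAreaRect(q[:,1:].astype(np.float32).copy()), np.median(q[:,0]))
E
```

```text
turn [ 0.05 -0.14 -0.33] shift_now mm [ 12.5 145.6 384.7] after turn [ 12.6 146.  384.5] pos [0.4198 0.2597 0.2276] k 0 q7 -1.0 t 6.25
15916 ((-0.0009711254388093948, -0.019944574683904648), (0.07022624462842941, 0.050391968339681625), 89.6666259765625) 0.010846297545367943
```

View pics/w2.png

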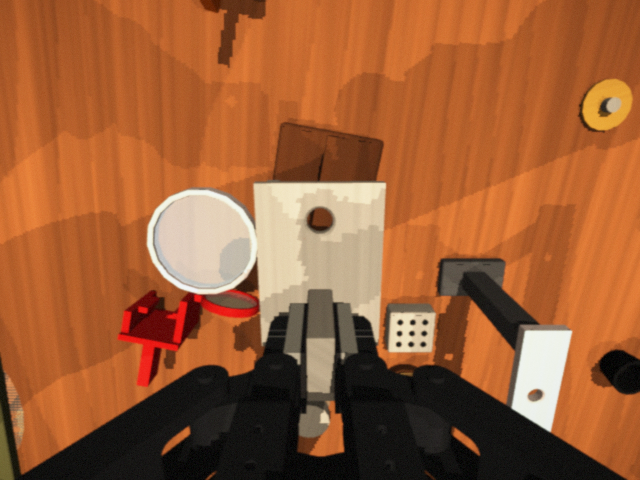

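move_arm --pt "0 0 0 0 0.02 0.053 0.0" --pt "0 0 0 0 0.02 0.053 0.0" --pt "0 0 0 0 0.02 0.053 0.0" --pt "0 0 0 0 0.02 0.053 0.0" --pt "0 0 0 0 0.02 0.053 0.0" --pt "0 0 0 0 0.02 0.053 0.0" --pt "0 0 0 0 0.01 0.026 0.0" --pt "0 0 0 0 0 0 0.0" --pt "0 0 0 0 0 0 0.0"

```text
clock: 7.42
position: [0.5825, -0.0794, 0.222]
tcp_rot: [1.153, 1.251, -1.147]
wrist_force: [-0.7, 0.5, -1.8]
grip_width: 0.0094
```

```bash
cat > rail.py <<'E'
from h import *
def rail(save=None):
    im,d,P,pr=grab("wrist")
    if save: cv2.imwrite(save,im)
    Z=P[...,2]; a=np.radians(5)
    X=P[...,0]-.5866; Y=P[...,1]-.0289
    rx=np.cos(a)*X+np.sin(a)*Y; ry=-np.sin(a)*X+np.cos(a)*Y
    m=(abs(Z-.140)<.005)&(abs(rx)<.03)&(ry>-.08)&(ry<.2)
    print("n",m.sum(),"z",np.median(Z[m]))
    if m.sum()<300: return
    bins=np.arange(-.08,.2,.01); L=[]
    for b in bins:
        s=m&(ry>=b)&(ry<b+.01)
        if s.sum()>60:
            lo,hi=rx[s].min(),rx[s].max()
            if hi-lo>.028: L.append((b+.005,(lo+hi)/2,hi-lo))
    L=np.array(L); k=np.polyfit(L[:,0],L[:,1],1); print("yaw corr deg",np.degrees(-k[0]),"x off mm at mean y",L[:,0].mean(),L[:,1].mean()*1e3,"w",L[:,2].mean())
    nk=m&(abs(rx)>.009); print("wide start ry (expect -90)",np.percentile(ry[nk],.5))
    g=cv2.cvtColor(im,cv2.COLOR_BGR2GRAY)
    return im,P,m,rx,ry
E
python3 - <<'E'
from rail import *
plan([.5988,-.1106,.215],np.radians(5))
rail("pics/w3.png")
E
```

```text
turn [-0.35 -0.32  0.  ] shift_now mm [ 6.8 13.8 32.5] after turn [ 7.  13.6 32.5] pos [ 0.5825 -0.0794  0.222 ] k 0 q7 -0.27 t 7.42
n 10126 z 0.1398038505932574
yaw corr deg -0.005092152984501217 x off mm at mean y -0.02000000000000003 0.051013167167966285 w 0.02971626882092294
wide start ry (expect -90) -0.07870672870807811
```

View pics/w3.png

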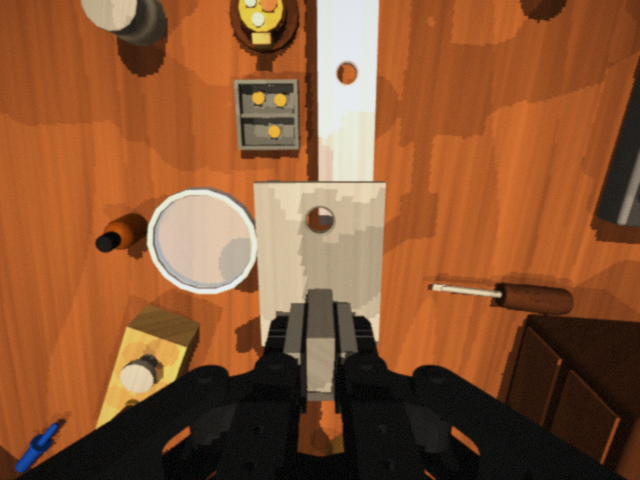

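move_arm --pt "-0.3 -0.3 0 0 0.0138 0.0325 0.0" --pt "0 0 0 0 0 0 0.0" --pt "0 0 0 0 0 0 0.0"

```text
clock: 7.85
position: [0.5981, -0.105, 0.2222]
tcp_rot: [1.14, 1.255, -1.138]
wrist_force: [-0.0, 0.0, -2.0]
grip_width: 0.0089
```

```bash
python3 - <<'E'
from h import *
plan([.5988,-.1106,.158],np.radians(5))
im,d,P,pr=grab("wrist")
p,R,_=pose(); Lc=(P-p)@R; Z=P[...,2]
m=(abs(Lc[...,0]-.0108)<.004)&(abs(Lc[...,1])<.035)&(Lc[...,2]<.005)&(Lc[...,2]>-.07)
q=Lc[m]; print("plate in tool",cv2.minAreaRect(q[:,1:].astype(np.float32).copy()))
# rail hole: blob of non-rail inside the bar near rail y=-10
a=np.radians(5); uv=pr([.5866-np.sin(a)*-.01,.0289+np.cos(a)*-.01,.140]); print("hole exp px",uv)
x,y=np.round(uv).astype(int); y0=max(y-22,0); g=cv2.cvtColor(im[y0:y+22,x-22:x+22],cv2.COLOR_BGR2GRAY)
_,b=cv2.threshold(g,0,255,cv2.THRESH_BINARY_INV|cv2.THRESH_OTSU)
n,l,s,c=cv2.connectedComponentsWithStats(b); print(s.tolist(),(c+[x-22,y0]).round(1).tolist())
E
```

```text
turn [ 0.47 -0.15  0.06] shift_now mm [64.2  0.2  5.8] after turn [64.2  0.2  5.6] pos [ 0.5981 -0.105   0.2222] k 0 q7 -0.21 t 7.85
plate in tool ((-0.000959763303399086, -0.025406990200281143), (0.06071356311440468, 0.0503724105656147), 89.87278747558594)
hole exp px [324.4657942   18.49673516]
[[0, 0, 44, 40, 1360], [12, 2, 21, 24, 400]] [[323.4, 21.3], [323.8, 13.4]]
```

move_arm --pt "0.4 0 0 0.02 0 0.0057 0.0" --pt "0 0 0 0.02 0 0 0.0" --pt "0 0 0 0.0 0 0 0.0"

```text
clock: 8.28
position: [0.5982, -0.1077, 0.1822]
tcp_rot: [1.142, 1.254, -1.14]
wrist_force: [1.3, -1.1, -1.1]
grip_width: 0.0092
```

```bash
python3 - <<'E'
from h import *
plan([.5988,-.1106,.158],np.radians(5)); print(get_obs()["wrist_force"])
E
```

```text
turn [ 0.33 -0.15  0.03] shift_now mm [24.2  0.4  3. ] after turn [24.2  0.4  3. ] pos [ 0.5982 -0.1077  0.1822] k 0 q7 -0.24 t 8.28
[ 1.3010474  -1.10676643 -1.13705019]
```

move_arm --pt "0 0 0 0.01 0.0004 0.003 0.0" --pt "0 0 0 0.01 0 0 0.0" --pt "0 0 0 0.003 0 0 0.0" --pt "0 0 0 0.0 0 0 0.0"

```text
clock: 8.78
position: [0.5998, -0.1096, 0.1596]
tcp_rot: [1.142, 1.253, -1.137]
wrist_force: [0.3, 0.2, -1.5]
grip_width: 0.0091
```

```bash
python3 - <<'E'
from h import *
plan([.5988,-.1106,.158],np.radians(5)); print(get_obs()["wrist_force"])
E
```

```text
turn [ 0.4  -0.14 -0.13] shift_now mm [ 1.6 -1.1  0.9] after turn [ 1.6 -1.1  0.9] pos [ 0.5998 -0.1096  0.1596] k 0 q7 -0.26 t 8.78
[ 0.25924278  0.20840317 -1.54452335]
```

move_arm --pt "0.4 0 0 0.0016 -0.0012 0 0.0" --pt "0 0 0 0 0 -0.015 0.0" --pt "0 0 0 0 0 -0.015 0.0" --pt "0 0 0 0 0 -0.015 0.0" --pt "0 0 0 0 0 0 0.0"

```text
clock: 9.4
position: [0.595, -0.0593, 0.1591]
tcp_rot: [1.148, 1.25, -1.138]
wrist_force: [-0.0, 0.3, -1.5]
grip_width: 0.0091
```

```bash
python3 - <<'E'
from h import *
plan([.5844,.0538,.158],np.radians(5)); print(get_obs()["wrist_force"])
E
```

```text
turn [ 0.13 -0.25 -0.25] shift_now mm [   1.6   -0.4 -113.6] after turn [   1.1   -0.7 -113.6] pos [ 0.595  -0.0593  0.1591] k 0 q7 -0.35 t 9.4
[-0.04148933  0.26080801 -1.47915326]
```

Free of contact; continue the slide.

move_arm --pt "0 -0.2 -0.2 0.001 -0.0005 -0.02 0.0" --pt "0 0 0 0 0 -0.02 0.0" --pt "0 0 0 0 0 -0.02 0.0" --pt "0 0 0 0 0 -0.02 0.0" --pt "0 0 0 0 0 -0.015 0.0" --pt "0 0 0 0 0 0 0.0" --pt "0 0 0 0 0 0 0.0"

```text
clock: 10.28
position: [0.586, 0.0386, 0.1581]
tcp_rot: [1.143, 1.247, -1.144]
wrist_force: [0.3, 0.3, -1.8]
grip_width: 0.009
```

```bash
python3 - <<'E'
from h import *
plan([.5844,.0538,.158],np.radians(5)); print(get_obs()["wrist_force"])
im,d,P,pr=grab("wrist"); cv2.imwrite("pics/w4.png",im); np.save("pics/P4.npy",P)
p,R,_=pose()
print("hanger hole exp px",pr(p+R@[.0108,0,-.040]),"rail hole",pr([.5866-.065*.0868,.0289+.065*.9962,.14]),pr([.5866-.14*.0868,.0289+.14*.9962,.14]))
E
```

```text
turn [ 0.07  0.14 -0.06] shift_now mm [  0.   -0.3 -15.3] after turn [  0.1  -0.3 -15.3] pos [0.586  0.0386 0.1581] k 0 q7 -0.52 t 10.28
[ 0.26686549  0.32827403 -1.78214436]
hanger hole exp px [322.47263616 220.40418507] rail hole [321.72628634 178.55586797] [322.46067822 -44.50064494]
```

View pics/w4.png

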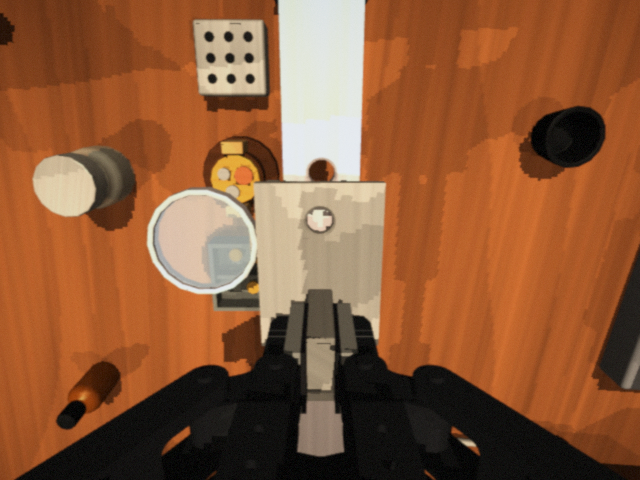

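move_arm --pt "0 0 0 0 -0.0003 -0.0155 0.0" --pt "0 0 0 0 0 0 0.0" --pt "0 0 0 0 0 0 0.0"

```text
clock: 10.7
position: [0.5845, 0.0538, 0.1579]
tcp_rot: [1.144, 1.246, -1.146]
wrist_force: [0.1, -0.6, -0.9]
grip_width: 0.0092
```

```bash
python3 - <<'E'
from h import *
im0=cv2.imread("pics/w4.png")
plan([.5844,.0538,.158],np.radians(5)); print(get_obs()["wrist_force"])
im,d,P,pr=grab("wrist"); cv2.imwrite("pics/w5.png",im)
p,R,_=pose()
uv=pr(p+R@[.0108,0,-.040]); print(uv, pr([.5866-.065*.0868,.0289+.065*.9962,.14]))
x,y=np.round(uv).astype(int)
a=cv2.resize(im[y-25:y+25,x-25:x+25],None,fx=8,fy=8,interpolation=cv2.INTER_CUBIC)
b=cv2.resize(im0[145:195,296:346],None,fx=8,fy=8,interpolation=cv2.INTER_CUBIC)
cv2.imwrite("pics/c5.png",np.hstack([a,b])); print("crop origin",x-25,y-25)
# rail hole top edge in w4: column profile
print(im0[150:186,321].sum(1).tolist())
print(im0[165,296:346].sum(1).tolist())
E
```

```text
turn [-0.06  0.15 -0.06] shift_now mm [-0.1 -0.1 -0. ] after turn [-0.1 -0.1 -0. ] pos [0.5845 0.0538 0.1579] k 0 q7 -0.55 t 10.7
[ 0.09500776 -0.62394969 -0.90422221]
[322.36186505 219.6074548 ] [322.01217545 216.28771898]
crop origin 297 195
[701, 701, 701, 699, 699, 699, 688, 629, 536, 414, 232, 119, 112, 104, 99, 100, 114, 99, 107, 107, 107, 113, 106, 111, 110, 114, 115, 111, 98, 122, 142, 224, 360, 560, 617, 623]
[701, 702, 701, 703, 705, 703, 704, 699, 701, 696, 683, 644, 583, 520, 385, 232, 145, 119, 110, 106, 110, 112, 118, 92, 113, 100, 101, 110, 99, 122, 189, 275, 305, 311, 339, 387, 472, 541, 592, 655, 687, 693, 697, 702, 706, 701, 705, 703, 701, 703]
```

View pics/c5.png

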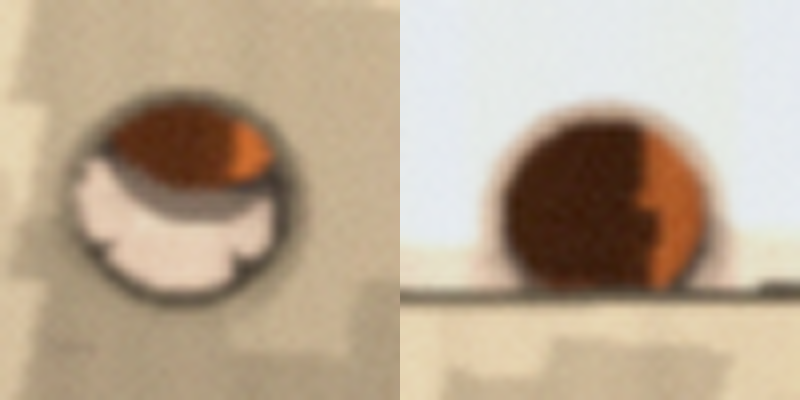

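```bash
python3 - <<'E'
from h import *
im,d,P,pr=grab("wrist"); p,R,_=pose(); a=np.radians(5)
for y in (55,60,62,64,66): print(y,pr([.5866-np.sin(a)*y/1e3,.0289+np.cos(a)*y/1e3,.14]).round(1))
for dz in (.0108,.0158):
    for s in (-.04525,-.04,-.03475): print(dz,s,pr(p+R@[dz,0,s]).round(1))
g=cv2.cvtColor(im,cv2.COLOR_BGR2GRAY); print(g[200:240,320].tolist())
E
```

```text
55 [321.8 241. ]
60 [321.9 229.3]
62 [321.9 224.6]
64 [321.9 219.9]
66 [321.9 215.1]
0.0108 -0.04525 [322.4 207.9]
0.0108 -0.04 [322.4 221.1]
0.0108 -0.03475 [322.4 234.1]
0.0158 -0.04525 [322.4 205.1]
0.0158 -0.04 [322.3 218. ]
0.0158 -0.03475 [322.3 230.6]
[183, 187, 185, 184, 182, 170, 127, 90, 64, 53, 54, 55, 56, 57, 53, 56, 57, 54, 58, 75, 103, 115, 114, 132, 187, 207, 210, 210, 210, 208, 191, 126, 91, 115, 149, 159, 155, 159, 160, 158]
```

move_arm --pt "0 0 0 0 0 -0.0022 0.0" --pt "0 0 0 0.0015 0 0 0.0" --pt "0 0 0 0 0 0 0.0" --pt "0 0 0 0 0 0 0.0"

```text
clock: 11.3
position: [0.5843, 0.0558, 0.1563]
tcp_rot: [1.145, 1.246, -1.146]
wrist_force: [0.5, 0.1, -1.4]
grip_width: 0.009
```

```bash
python3 - <<'E'
from h import *
plan([.5844,.0538,.158],np.radians(5)); print(get_obs()["wrist_force"])
im,d,P,pr=grab("wrist"); p,R,_=pose(); a=np.radians(5)
for y in (60,62,64,73): print(y,pr([.5866-np.sin(a)*y/1e3,.0289+np.cos(a)*y/1e3,.14]).round(1))
for dz in (.0108,.0158):
    for s in (-.04525,-.03475): print(dz,s,pr(p+R@[dz,0,s]).round(1))
g=cv2.cvtColor(im,cv2.COLOR_BGR2GRAY); print(g[200:240,321].tolist()); print(g[219,300:345].tolist())
E
```

```text
turn [-0.1   0.13 -0.07] shift_now mm [-1.7 -0.1  2. ] after turn [-1.7 -0.1  2. ] pos [0.5843 0.0558 0.1563] k 0 q7 -0.55 t 11.3
[ 0.49975746  0.09055691 -1.40379714]
60 [321.8 234.1]
62 [321.8 229.4]
64 [321.8 224.6]
73 [321.8 202.7]
0.0108 -0.04525 [322.2 207.8]
0.0108 -0.03475 [322.2 234. ]
0.0158 -0.04525 [322.2 205. ]
0.0158 -0.03475 [322.1 230.5]
[184, 184, 183, 182, 182, 167, 128, 92, 68, 57, 58, 55, 55, 54, 56, 53, 56, 52, 52, 52, 61, 55, 55, 66, 84, 107, 113, 119, 144, 192, 192, 128, 94, 113, 147, 156, 159, 159, 155, 160]
[183, 178, 173, 164, 145, 127, 114, 130, 150, 119, 89, 70, 64, 54, 55, 53, 53, 56, 53, 55, 55, 52, 56, 63, 67, 83, 110, 123, 121, 124, 114, 97, 81, 102, 122, 148, 172, 180, 177, 182, 179, 178, 180, 179, 179]
```

move_arm --pt "0 0 0 0.0 0.0005 -0.0009 0.0" --pt "0 0 0 0.0007 0 0 0.0" --pt "0 0 0 0 0 0 0.0" --pt "0 0 0 0 0 0 0.0"

```text
clock: 11.85
position: [0.5849, 0.0569, 0.156]
tcp_rot: [1.145, 1.245, -1.146]
wrist_force: [-0.9, -0.8, -2.1]
grip_width: 0.0087
```

```bash
python3 - <<'E'
from h import *
plan([.5844,.0538,.158],np.radians(5)); print(get_obs()["wrist_force"])
im,d,P,pr=grab("wrist"); p,R,_=pose()
g=cv2.cvtColor(im,cv2.COLOR_BGR2GRAY); print(g[200:240,321].tolist()); print(g[219,300:345].tolist())
E
```

```text
turn [-0.1   0.13 -0.1 ] shift_now mm [-2.  -0.8  3.1] after turn [-2.  -0.8  3.1] pos [0.5849 0.0569 0.156 ] k 0 q7 -0.55 t 11.85
[-0.91347714 -0.75119933 -2.0660148 ]
[182, 183, 184, 181, 183, 170, 136, 94, 70, 57, 57, 59, 60, 56, 56, 59, 60, 62, 59, 56, 57, 56, 56, 60, 58, 60, 78, 105, 113, 114, 108, 88, 92, 126, 150, 163, 164, 167, 167, 164]
[172, 167, 160, 147, 132, 122, 109, 93, 73, 64, 60, 58, 53, 57, 56, 51, 56, 55, 49, 54, 56, 56, 61, 65, 76, 103, 125, 127, 127, 120, 111, 98, 83, 104, 127, 149, 170, 179, 180, 180, 180, 180, 179, 178, 181]
```

move_arm --pt "0 0 0 0 0 0 0.012" --pt "0 0 0 0 0 0 0.016" --pt "0 0 0 0 0 0 0.05" --pt "0 0 0 0 0 0 0.05" --pt "0 0 0 -0.03 0 0 0.05" --pt "0 0 0 -0.04 0 0 0.05" --pt "0 0 0 -0.04 0 0 0.07" --pt "0 0 0 0 0 0 0.07"

```text
clock: 12.9
position: [0.5851, 0.0574, 0.2692]
tcp_rot: [1.146, 1.246, -1.145]
wrist_force: [0.4, -0.8, -0.5]
grip_width: 0.0696
```

```bash
python3 - <<'E'
from h import *
plan([.4124,-.3086,.2],np.radians(-18)); print(get_obs()["wrist_force"])
im,d,P,pr=grab("wrist"); p,R,_=pose(); a=np.radians(5)
c=np.array([.5866-np.sin(a)*.0677,.0289+np.cos(a)*.0677,.145]); uv=pr(c); print(uv)
x,y=np.round(uv).astype(int)
A=cv2.resize(im[y-20:y+20,x-20:x+20],None,fx=10,fy=10,interpolation=cv2.INTER_CUBIC)
t,dt,Pt,prt=grab("top"); cv2.imwrite("pics/t2.png",t)
B=cv2.resize(t[200:280,230:330],(500,400),interpolation=cv2.INTER_CUBIC)
cv2.imwrite("pics/c6.png",np.hstack([A,B])); print("origin",x-20,y-20)
Z=P[...,2]; m=(abs(Z-.145)<.004)&(abs(P[...,0]-.585)<.035)&(abs(P[...,1]-.076)<.05); print(np.median(Z[m]))
# pin from top view
Zt=Pt[...,2]; v,u=np.mgrid[:480,:640]
m=(u>465)&(u<500)&(v>295)&(v<328)&(Zt>.088); print("pin top",Pt[m].mean(0),m.sum())
m=(u>465)&(u<500)&(v>295)&(v<328)&(Zt>.048)&(Zt<.051); print("collar",Pt[m].mean(0),m.sum())
E
```

```text
turn [22.91  0.07 -0.14] shift_now mm [  69.4 -203.5  349.8] after turn [ 69.2 -51.1 401.5] pos [0.5851 0.0574 0.2692] k 0 q7 -0.46 t 12.9
[ 0.41637897 -0.76078434 -0.54482298]
[319.4142432  178.17743936]
origin 299 158
0.14473140949997412
pin top [ 0.41819834 -0.24896185  0.2787069 ] 68
collar [ 0.4069618  -0.32610531  0.04900288] 49
```

View pics/c6.png

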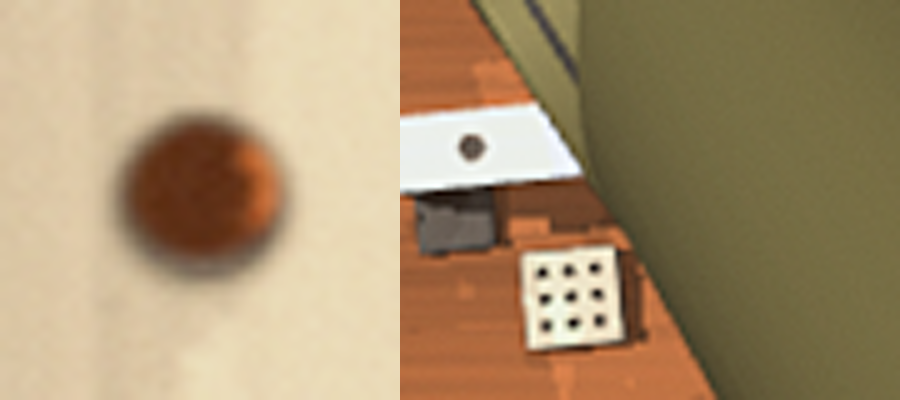

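move_arm --pt "7.6 0 0 0 0 0 0.07" --pt "7.6 0 0 0 0 0 0.07" --pt "7.6 0 0 0 0 0 0.07" --pt "0 0 0 0.004 -0.007 0.053 0.07" --pt "0 0 0 0.004 -0.007 0.053 0.07" --pt "0 0 0 0.004 -0.007 0.053 0.07" --pt "0 0 0 0.004 -0.007 0.053 0.07" --pt "0 0 0 0.004 -0.007 0.053 0.07" --pt "0 0 0 0.004 -0.007 0.053 0.07" --pt "0 0 0 0.004 -0.007 0.053 0.07"

```text
clock: 14.25
position: [0.4074, -0.2853, 0.2269]
tcp_rot: [1.421, 1.063, -1.46]
wrist_force: [0.5, -0.4, 0.6]
grip_width: 0.0696
```

move_arm --pt "0 0 0 0.02 0 0 0.05" --pt "0 0 0 0.0 0 0 0.05"

```text
clock: 14.5
position: [0.4012, -0.29, 0.2037]
tcp_rot: [1.425, 1.062, -1.474]
wrist_force: [1.3, -0.3, -0.2]
grip_width: 0.05
```

```bash
python3 - <<'E'
from h import *
plan([.4046,-.3284,.16],np.radians(-18)); print(get_obs()["wrist_force"])
im,d,P,pr=grab("wrist"); cv2.imwrite("pics/w7.png",im)
Z=P[...,2]
near=np.hypot(P[...,0]-.4046,P[...,1]+.3284)<.022
for lo,hi in ((.089,.097),(.047,.052),(.055,.085)):
    q=P[near&(Z>lo)&(Z<hi)]
    if len(q)>10: print(lo,len(q),q.mean(0).round(4),cv2.minEnclosingCircle(q[:,:2].astype(np.float32).copy()),np.median(q[:,2]))
E
```

```text
turn [-0.6   0.52  1.97] shift_now mm [43.5 16.9 34.9] after turn [43.7 15.1 35.4] pos [ 0.4012 -0.29    0.2037] k 0 q7 -0.2 t 14.5
[ 1.26514246 -0.27101216 -0.15450624]
0.089 330 [ 0.4048 -0.3252  0.0923] ((0.4045459032058716, -0.32603389024734497), 0.006929534953087568) 0.09245305777581717
0.047 212 [ 0.4056 -0.322   0.0488] ((0.4068625867366791, -0.3259803056716919), 0.012103327549993992) 0.048700360944825605
0.055 279 [ 0.4058 -0.3207  0.0708] ((0.4050714373588562, -0.3248599171638489), 0.006925336550921202) 0.07113052958870741
```

View pics/w7.png

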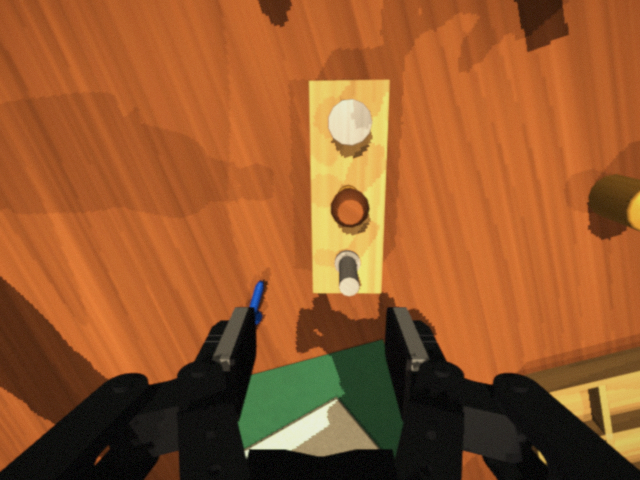

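```bash
python3 - <<'E'
from h import *
plan([.4047,-.3257,.12],np.radians(-18))
im=cv2.imread("pics/top0.png").astype(int); P=np.load("pics/P.npy")
m=(im[...,0]>im[...,2]+40)&(im[...,0]>90); m[:330]=0;m[360:]=0;m[:,:465]=0;m[:,500:]=0
q=P[m]; print(len(q),q.min(0).round(3),q.max(0).round(3))
E
```

```text
turn [-0.61  0.58  1.89] shift_now mm [84.3 16.9 31.3] after turn [84.5 13.8 32.4] pos [ 0.4016 -0.2907  0.2045] k 0 q7 -0.2 t 14.55
67 [nan nan nan] [nan nan nan]
```

move_arm --pt "-0.6 0.6 1.9 0 0.015 0.032 0.04" --pt "0 0 0 0 0 0 0.04" --pt "0 0 0 0.03 0 0 0.04" --pt "0 0 0 0.03 0 0 0.04" --pt "0 0 0 0 0 0 0.04" --pt "0 0 0 0 0 0 0.04"

```text
clock: 15.3
position: [0.4119, -0.3207, 0.1464]
tcp_rot: [1.433, 1.047, -1.422]
wrist_force: [0.1, 0.8, 0.7]
grip_width: 0.0402
```

```bash
python3 - <<'E'
from h import *
plan([.4047,-.3257,.057],np.radians(-18))
im,d,P,pr=grab("wrist"); cv2.imwrite("pics/w8.png",im)
Z=P[...,2]; near=np.hypot(P[...,0]-.4046,P[...,1]+.3257)<.02
q=P[near&(Z>.089)&(Z<.097)]; print(len(q),q.mean(0).round(4),cv2.minEnclosingCircle(q[:,:2].astype(np.float32).copy()))
m=(im[...,0].astype(int)>im[...,2]+40)&(im[...,0]>90)&~np.isnan(Z); q=P[m]; print("blue",len(q),np.percentile(q,[1,99],axis=0).round(3) if len(q) else "")
E
```

```text
turn [ 0.68 -0.16 -0.34] shift_now mm [89.3 -5.9  7.1] after turn [89.4 -5.3  6.9] pos [ 0.4119 -0.3207  0.1464] k 0 q7 -0.19 t 15.3
538 [ 0.4048 -0.3252  0.0924] ((0.4045454263687134, -0.3255099058151245), 0.007158323656767607)
blue 22350 [[ 0.282 -0.557  0.004]
 [ 0.611 -0.197  0.093]]
```

move_arm --pt "0.7 0 -0.3 0.0 -0.0055 0.0068 0.04" --pt "0 0 0 0 0 0 0.04" --pt "0 0 0 0.03 0 0 0.04" --pt "0 0 0 0 0 0 0.04" --pt "0 0 0 0 0 0 0.04"

```text
clock: 15.98
position: [0.406, -0.3277, 0.1198]
tcp_rot: [1.442, 1.036, -1.433]
wrist_force: [0.3, 1.1, -0.3]
grip_width: 0.0399
```

```bash
python3 - <<'E'
from h import *
plan([.4047,-.3255,.057],np.radians(-18))
E
```

```text
turn [-0.16 -0.03 -0.41] shift_now mm [62.8 -2.3 -1.7] after turn [62.8 -1.9 -1.7] pos [ 0.406  -0.3277  0.1198] k 0 q7 -0.22 t 15.97
```

move_arm --pt "0 0 -0.4 0.02 -0.002 -0.0017 0.04" --pt "0 0 0 0.02 0 0 0.04" --pt "0 0 0 0.01 0 0 0.04" --pt "0 0 0 0 0 0 0.04"

```text
clock: 16.48
position: [0.4075, -0.3273, 0.0725]
tcp_rot: [1.441, 1.035, -1.435]
wrist_force: [0.1, 0.0, 1.8]
grip_width: 0.04
```

```bash
python3 - <<'E'
from h import *
plan([.4047,-.3255,.057],np.radians(-18)); print(get_obs()["wrist_force"])
E
```

```text
turn [-0.21  0.07 -0.42] shift_now mm [15.5 -3.3 -0.8] after turn [15.5 -3.2 -0.8] pos [ 0.4075 -0.3273  0.0725] k 0 q7 -0.27 t 16.48
[0.06005949 0.02853822 1.84831597]
```

move_arm --pt "0 0 -0.4 0.008 -0.0034 -0.001 0.04" --pt "0 0 0 0.008 0 0 0.04" --pt "0 0 0 0 0 0 0.04"

```text
clock: 16.85
position: [0.4052, -0.3257, 0.0568]
tcp_rot: [1.439, 1.039, -1.439]
wrist_force: [-0.5, -0.3, 0.1]
grip_width: 0.0401
```

```bash
python3 - <<'E'
from h import *
plan([.4047,-.3255,.057],np.radians(-18)); print(get_obs()["wrist_force"])
E
```

```text
turn [-0.23  0.1  -0.12] shift_now mm [-0.2 -0.5 -0. ] after turn [-0.2 -0.5 -0. ] pos [ 0.4052 -0.3257  0.0568] k 0 q7 -0.29 t 16.85
[-0.48842598 -0.26420164  0.05928764]
```

move_arm --pt "0 0 0 0 0 0 0.0" --pt "0 0 0 0 0 0 0.0" --pt "0 0 0 0 0 0 0.0" --pt "0 0 0 0 0 0 0.0" --pt "0 0 0 -0.02 0 0 0.0" --pt "0 0 0 -0.04 0 0 0.0" --pt "0 0 0 -0.06 0 0 0.0" --pt "0 0 0 -0.06 0 0 0.0" --pt "0 0 0 -0.03 0 0 0.0" --pt "0 0 0 0 0 0 0.0"

```text
clock: 18.1
position: [0.4048, -0.3253, 0.2731]
tcp_rot: [1.438, 1.039, -1.439]
wrist_force: [0.3, -0.2, -0.5]
grip_width: 0.0123
```

```bash
python3 - <<'E'
from h import *
plan([.5807,.0966,.27],np.radians(5)); print(get_obs()["wrist_force"])
im,d,P,pr=grab("wrist"); cv2.imwrite("pics/w9.png",im)
E
```

```text
turn [-23.21   0.11  -0.06] shift_now mm [   2.3   35.2 -455.7] after turn [   3.1  212.  -405. ] pos [ 0.4048 -0.3253  0.2731] k 0 q7 -0.07 t 18.1
[ 0.31949371 -0.22347643 -0.45984531]
```

View pics/w9.png

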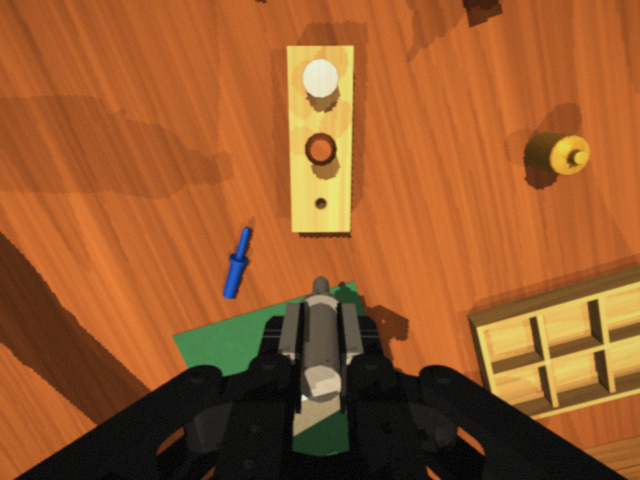

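move_arm --pt "-7.7 0 0 0 0 0 0.0" --pt "-7.7 0 0 0 0 0 0.0" --pt "-7.7 0 0 0 0 0 0.0" --pt "0 0 0 0 0.026 -0.05 0.0" --pt "0 0 0 0 0.026 -0.05 0.0" --pt "0 0 0 0 0.026 -0.05 0.0" --pt "0 0 0 0 0.026 -0.05 0.0" --pt "0 0 0 0 0.026 -0.05 0.0" --pt "0 0 0 0 0.026 -0.05 0.0" --pt "0 0 0 0 0.02 -0.04 0.0"

```text
clock: 19.4
position: [0.5386, 0.0358, 0.2509]
tcp_rot: [1.133, 1.282, -1.166]
wrist_force: [0.3, -1.0, -0.9]
grip_width: 0.0123
```

move_arm --pt "0 0 0 0 0 0 0.0" --pt "0 0 0 0 0 0 0.0"

```text
clock: 19.65
position: [0.537, 0.0398, 0.2474]
tcp_rot: [1.126, 1.291, -1.164]
wrist_force: [-0.5, -1.3, -0.7]
grip_width: 0.0126
```

```bash
python3 - <<'E'
from h import *
plan([.5807,.0966,.25],np.radians(5))
im,d,P,pr=grab("wrist"); cv2.imwrite("pics/w10.png",im)
p,R,_=pose(); L=(P-p)@R
for lo in (.012,.02,.026,.032,.038,.044):
    m=(L[...,0]>lo)&(L[...,0]<lo+.006)&(abs(L[...,1])<.02)&(abs(L[...,2])<.02); q=L[m]
    if len(q)>5: print(lo,len(q),"y mid",((q[:,1].min()+q[:,1].max())/2*1e3).round(2),"wid",(np.ptp(q[:,1])*1e3).round(1),"z min(front)",(q[:,2].min()*1e3).round(2))
# hanger hole in world
Z=P[...,2]
uv=pr([.5807,.0966,.145]); print("hole exp",uv)
E
```

```text
turn [ 0.45 -0.69  2.37] shift_now mm [ -3.9  48.7 -52.4] after turn [ -2.6  48.4 -52.8] pos [0.537  0.0398 0.2474] k 0 q7 -0.46 t 19.65
0.012 25 y mid -1.1 wid 16.4 z min(front) -9.35
0.026 78 y mid -0.43 wid 7.5 z min(front) -3.69
0.032 73 y mid -0.42 wid 7.7 z min(front) -4.02
0.038 63 y mid -0.67 wid 7.4 z min(front) -3.89
hole exp [411.25612091 164.23225603]
```

move_arm --pt "0.4 -0.7 2.4 -0.003 0.0488 -0.0375 0.0" --pt "0 0 0 0 0 -0.015 0.0" --pt "0 0 0 0 0 0 0.0" --pt "0 0 0 0 0 0 0.0"

```text
clock: 20.2
position: [0.5797, 0.0894, 0.2463]
tcp_rot: [1.145, 1.244, -1.158]
wrist_force: [-0.1, -0.2, -0.3]
grip_width: 0.0126
```

```bash
python3 - <<'E'
from h import *
plan([.5812,.0966,.205],np.radians(5))
im,d,P,pr=grab("wrist"); cv2.imwrite("pics/w11.png",im)
uv=pr([.5807,.0966,.145]); print("hole exp",uv)
x,y=np.round(uv).astype(int); g=cv2.cvtColor(im[y-16:y+17,x-16:x+17],cv2.COLOR_BGR2GRAY)
b=(g<130).astype(np.uint8); n,l,s,c=cv2.connectedComponentsWithStats(b); print(s.tolist(),(c+[x-16,y-16]).round(1).tolist())
E
```

```text
turn [-0.54  0.33  0.28] shift_now mm [41.2  2.3 -7.3] after turn [41.3  2.1 -7.1] pos [0.5797 0.0894 0.2463] k 0 q7 -0.55 t 20.2
hole exp [324.72089089 234.47853298]
[[0, 0, 33, 33, 892], [8, 8, 16, 16, 197]] [[325.2, 234.0], [324.3, 233.9]]
```

move_arm --pt "-0.5 0.3 0.3 0.0 0.0021 -0.0073 0.0" --pt "0 0 0 0.015 0 0 0.0" --pt "0 0 0 0.015 0 0 0.0" --pt "0 0 0 0 0 0 0.0" --pt "0 0 0 0 0 0 0.0"

```text
clock: 20.88
position: [0.5804, 0.0942, 0.2132]
tcp_rot: [1.145, 1.248, -1.149]
wrist_force: [-0.6, -0.1, 0.2]
grip_width: 0.0123
```

```bash
python3 - <<'E'
from h import *
plan([.5811,.0968,.200],np.radians(5))
E
```

```text
turn [-0.19  0.11  0.1 ] shift_now mm [13.2  1.  -2.5] after turn [13.2  0.9 -2.5] pos [0.5804 0.0942 0.2132] k 0 q7 -0.58 t 20.88
```

move_arm --pt "-0.2 0.1 0.1 0.005 0.001 -0.0026 0.0" --pt "0 0 0 0.005 0 0 0.0" --pt "0 0 0 0 0 0 0.0" --pt "0 0 0 0 0 0 0.0"

```text
clock: 21.38
position: [0.5817, 0.0974, 0.2031]
tcp_rot: [1.145, 1.249, -1.143]
wrist_force: [-0.3, 0.2, -0.2]
grip_width: 0.0123
```

```bash
python3 - <<'E'
from h import *
plan([.5811,.0968,.200],np.radians(5))
im,d,P,pr=grab("wrist"); cv2.imwrite("pics/w12.png",im)
p,R,_=pose(); L=(P-p)@R
for lo in (.02,.026,.032,.038,.044):
    m=(L[...,0]>lo)&(L[...,0]<lo+.006)&(abs(L[...,1])<.02)&(abs(L[...,2])<.02); q=L[m]
    if len(q)>5: print(lo,len(q),"y mid",((q[:,1].min()+q[:,1].max())/2*1e3).round(2),"z min(front)",(q[:,2].min()*1e3).round(2))
E
```

```text
turn [ 0.03 -0.02 -0.08] shift_now mm [ 3.1 -0.6  0.6] after turn [ 3.1 -0.6  0.6] pos [0.5817 0.0974 0.2031] k 0 q7 -0.59 t 21.38
0.026 77 y mid -0.36 z min(front) -4.47
0.032 80 y mid -0.36 z min(front) -4.38
0.038 55 y mid -0.59 z min(front) -4.24
```

Lower in small steps with a force check.

move_arm --pt "0 0 0 0.003 -0.0006 0.0007 0.0" --pt "0 0 0 0.005 0 0 0.0" --pt "0 0 0 0.005 0 0 0.0" --pt "0 0 0 0 0 0 0.0"

```text
clock: 21.92
position: [0.5811, 0.0963, 0.1892]
tcp_rot: [1.145, 1.248, -1.143]
wrist_force: [-1.5, 0.4, -0.2]
grip_width: 0.0124
```

```bash
python3 - <<'E'
from h import *
plan([.5811,.0968,.1568],np.radians(5)); print(get_obs()["wrist_force"])
E
```

```text
turn [ 0.02 -0.01 -0.07] shift_now mm [32.4  0.  -0.5] after turn [32.4  0.1 -0.5] pos [0.5811 0.0963 0.1892] k 0 q7 -0.6 t 21.93
[-1.45649469  0.36986519 -0.2054879 ]
```

move_arm --pt "0 0 0 0.006 0 -0.0004 0.0" --pt "0 0 0 0.006 0 0 0.0" --pt "0 0 0 0.0 0 0 0.0"

```text
clock: 22.3
position: [0.581, 0.0968, 0.1762]
tcp_rot: [1.145, 1.249, -1.144]
wrist_force: [0.2, 0.7, -0.8]
grip_width: 0.0123
```

```bash
python3 - <<'E'
from h import *
plan([.5811,.0968,.1568],np.radians(5)); print(get_obs()["wrist_force"])
E
```

```text
turn [ 0.02 -0.01 -0.06] shift_now mm [19.4  0.1  0. ] after turn [19.4  0.1  0. ] pos [0.581  0.0968 0.1762] k 0 q7 -0.61 t 22.3
[ 0.21772382  0.68322497 -0.83857937]
```

move_arm --pt "0 0 0 0.006 0 0 0.0" --pt "0 0 0 0.006 0 0 0.0" --pt "0 0 0 0.005 0 0 0.0" --pt "0 0 0 0.0 0 0 0.0"

```text
clock: 22.8
position: [0.581, 0.0968, 0.1579]
tcp_rot: [1.145, 1.249, -1.144]
wrist_force: [0.1, -0.2, -1.4]
grip_width: 0.0123
```

```bash
python3 - <<'E'
from h import *
plan([.5811,.0968,.1568],np.radians(5)); print(get_obs()["wrist_force"])
E
```

```text
turn [ 0.02 -0.01 -0.06] shift_now mm [1.1 0.1 0. ] after turn [1.1 0.1 0. ] pos [0.581  0.0968 0.1579] k 0 q7 -0.63 t 22.8
[ 0.05992937 -0.207358   -1.43980385]
```

Last millimetre until it presses lightly, then release and back off.

move_arm --pt "0 0 0 0.0015 0 0 0.0" --pt "0 0 0 0.0005 0 0 0.0" --pt "0 0 0 0 0 0 0.0"

```text
clock: 23.18
position: [0.5815, 0.097, 0.1571]
tcp_rot: [1.146, 1.248, -1.143]
wrist_force: [0.7, -0.2, -0.8]
grip_width: 0.0124
```

move_arm --pt "0 0 0 0 0 0 0.02" --pt "0 0 0 0 0 0 0.04" --pt "0 0 0 0 0 0 0.05" --pt "0 0 0 -0.03 0 0 0.05" --pt "0 0 0 -0.05 0 0 0.05" --pt "0 0 0 -0.05 0 0 0.05" --pt "0 0 0 0 0 -0.03 0.05" --pt "0 0 0 0 0 0 0.05"

```text
clock: 24.18
position: [0.5787, 0.1276, 0.2906]
tcp_rot: [1.147, 1.248, -1.143]
wrist_force: [-0.2, 0.3, -0.1]
grip_width: 0.0501
```

```bash
python3 - <<'E'
from h import *
im,d,P,pr=grab("wrist"); p,R,_=pose(); Z=P[...,2]
a=np.radians(5); h=np.array([.5807,.0966])
near=np.hypot(P[...,0]-h[0],P[...,1]-h[1])<.014
q=P[near&(Z>.16)]; t=q[q[:,2]>q[:,2].max()-.004]; print("pin top z (exp .193)",np.percentile(q[:,2],98),"xy",t.mean(0).round(4),"n",len(t))
q=P[near&(Z>.146)&(Z<.152)]; print("collar top (exp .149)",np.median(q[:,2]),len(q))
q=P[(abs(Z-.145)<.003)&(abs(P[...,0]-.582)<.035)&(abs(P[...,1]-.077)<.05)]; print("plate",cv2.minAreaRect(q[:,:2].astype(np.float32).copy()),np.median(q[:,2]))
s,ds,Ps,prs=grab("side")
A=cv2.resize(s[180:300,250:410],(480,360),interpolation=cv2.INTER_CUBIC)
B=cv2.resize(im,(320,240)); B=cv2.copyMakeBorder(B,0,120,0,0,cv2.BORDER_CONSTANT)
cv2.imwrite("pics/fin.png",np.hstack([A,B]))
# lens vs watch from rail frame
print("watch exp",h+0)
E
```

```text
pin top z (exp .193) 0.1938220603049493 xy [0.5809 0.0975 0.1926] n 338
collar top (exp .149) 0.14862708959504908 248
plate ((0.5825738906860352, 0.07658238708972931), (0.05013075843453407, 0.0712745413184166), 5.021634578704834) 0.1446631554360032
watch exp [0.5807 0.0966]
```

View pics/fin.png

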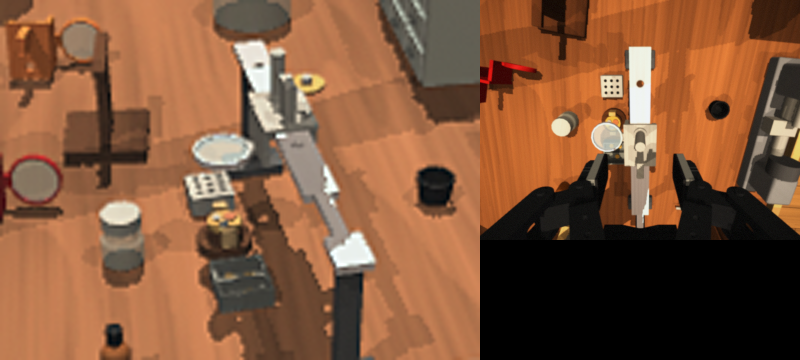

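```bash
python3 -c "
from workcell import *
print(get_obs()['clock']); print(finish_job())"
```

```text
24.275
the job is handed in; nothing more can be done
None
```

The job is done and handed in at 24.3 s of the 64 s allowed. I hung the magnifier at the rail's neck and slid it to the middle position, where the watch stands. I then put the locking pin through the hanger's hole and the rail's hole at y = 65 mm and let go of everything.

- **Pin:** the last wrist-camera check read the collar top at 148.6 mm and the hanger's plate top at 144.7 mm. That 4 mm difference is the collar's thickness, so the pin is fully home. The top of the handle read about 193 mm, as expected.
- **Hanger:** its yaw read 5.0°, matching the rail. Before I put the pin in, both holes lined up with a clear view through.
- **Lens:** I did not measure it against the watch directly. It follows from the hole alignment, and the final wrist picture shows the lens over the holder.
- **Forces and gripper:** measured wrist forces stayed around 2 N, and the gripper is open and clear.
- **Other things:** I moved nothing else, but took no final picture of the whole bench to confirm it.

**One disagreement:** the top camera placed things along y about 2.5 mm differently from the wrist camera. I used the wrist camera for the final alignment.

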